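# Back a ratchet carousel up to its loading mark

### The arm

A 6-joint arm with a two-finger parallel gripper is mounted at the origin on a cart in front of the work surface, level with it; the furniture and walls round the work are solid. World frame = base frame: x ahead of the robot, y to its left, z up, the work surface at z = 0. Lengths are in m, angles in degrees, forces in N, time in s.
With the tool pointing down it reaches from about 0.375 to 0.9 m from the base axis. Payload 3.1 kg.
Tool frame: the origin (TCP) lies at the very end of the fingers, on their centre line; the grasp point (between the pads) lies 19 mm behind it; z points along the fingers, y is the direction in which the jaws open and shut (so a half turn about z gives the same grasp; the last joint's range is limited). The gripper opens to 87 mm and grips with 3 to 60 N. Pads are 19 mm wide; open, the fingers measure 117 mm over their backs; the gripper's body (75 mm by 190 mm) begins 51 mm behind the grasp point.
Start: joints at [62.481, 30.224, 82.088, -0, 67.689, -10.227], TCP at [0.186, 0.597, 0.223] pointing down, gripper open.
Joint ranges: [-176.69, 176.69], [-43.24, 126.21], [12.49, 139.97], [-82, 262], [0, 151.66], [-163.58, 163.58]. Speed limits (degrees/s): [159.86, 159.86, 180, 180, 180, 180].

### API

Orientations are given as a 3x3 rotation matrix whose columns are the frame's x, y, z axes.
In Python, from rig import read_state, capture, hand_in gives the robot as it stands. The module is installed in compiled form; this text tells all that it offers.
- The arm moves only by the tool send_rows, never from a script. Its argument "moves" is one flat list of numbers, 7 for each row, row after row: the turn, a rotation vector about the world's x, y, z in degrees, then the shift along the world's x, y, z in cm, then the gripper's target within -1 to 1 (fully open at 1, half-way at 0, shut at -1). In form: [rx, ry, rz, tx, ty, tz, hand, rx, ry, rz, tx, ty, tz, hand, ...]. A call has 1 to 20 rows; each row shifts and turns the commanded pose from where the row before left it; what a row does not reach is not made up. A row lasts 1/10 s, in which the tool goes at most 50 mm and 8.59 degrees, less where a joint would pass 70% of its speed; a pose out of reach is approached as far as the arm can. A call with a gripper value outside its range is refused whole. The fingers move at their own pace and stop on an object; the grip force is fixed at half the most. Time passes only in rows, so rows that do not move let the fingers close. It gives the time, the measured TCP pose, the force and the opening at its end, in the units of the state.
- read_state(): the state, without advancing time (a new reading comes with each control period).
- capture(name): name is "side" or "top"; returns a dict with "pixels" (400x640x3 uint8, red, green, blue), "vertical_fov" (degrees; the focal length in pixels is half the picture's height over the tangent of half this angle, whatever the lens; pixels are square), "cx", "cy" (the principal point, pixels), "rvec" (rotation vector, rad) and "tvec" (3), from world to camera coordinates, as OpenCV has them. Camera axes: x right, y down, z forward; pixel columns grow to the right and rows downward; lengths in m; the calibration is good to about 2 mm. A picture is of the moment at which its call begins. There is no depth.
- hand_in(): hands the job in, once; it reports no verdict.
The state is a dict: "time_s": time; "joint_positions": joint angles; "qvel": joint speeds; "tau": joint torques, N m; "position": TCP position; "tcp_rot": TCP orientation; "force": force on the tool from outside, world axes, zero at the start; "moment": the same for the moment, N m; "opening": opening from 0.0 (shut) to 1.0 (fully open).
Only numpy, scipy, OpenCV 4.12 (cv2) and the standard library are available. Lean on these libraries where they do the work, as an engineer would, in place of code of your own. Each camera call takes 0.05 s, during which the arm holds its last target.

### The job

The vial carousel has been indexed too far. Throw its pawl lever outward so that the pawl is lifted clear of the ratchet teeth, then turn the wheel backwards (clockwise seen from above) until the tall drive pin stands in line with the fixed pointer, and leave it there with the pawl still lifted. Do not force the wheel against the pawl, and leave the two small bottles and the timer beside it where they are.

Things in the scene. Friction and masses are not known exactly. Their poses are not given: they have to be found in the camera images.
- turntable_base: Fixed grey base of the carousel: round plate of radius 105 mm, 12 mm thick, with a foot 60 mm wide that reaches 155 mm out along its +y. Origin: underside, on the wheel's vertical axis. Its -x axis points to the pointer, its +y axis to the pawl.
- wheel_centre (a point): Centre of the aluminium ratchet wheel's top face, z = 30 mm, on its axis. The wheel has radius 86 mm; 16 saw teeth on its rim (radius 66 to 86 mm, up to z = 38 mm); seven black vial cups (24 mm across, up to z = 46 mm) and one drive pin, equally spaced on a circle of radius 50 mm; and a nut in the middle up to z = 44 mm.
- drive_pin (a point): Top centre of the tall steel drive pin that stands on the wheel, 50 mm from its axis; the pin is 12 mm thick with a head 18 mm across and 10 mm high; it stands from z = 30 mm to 96 mm. It turns with the wheel and is pushed sideways to turn it.
- carousel (a joint): Turn of the wheel in rad about its vertical axis; 0 when the pin is in line with the pointer, growing counter-clockwise from above. Starts at 1.0 to 1.8, pin on the base's -y side. Counter-clockwise runs free; clockwise the pawl blocks it within a tooth (0.39 rad). With the pawl lifted it turns at about 0.06 N m and stays where it is left.
- pointer (a point): Tip of the dark steel pointer fixed on the base, 89 mm from the wheel's axis along the base's -x, 45 mm high; the post behind it is 14 mm wide and reaches z = 47 mm.
- pawl (a joint): Tilt of the pawl in rad: near 0 to 0.25 when its nose lies in or on the teeth, growing as the ball lever is thrown outward, to the stop at 1.25. Gravity keeps it at either end; it goes over centre at about 0.6. Under 2 N at the ball moves it.
- pawl_knob (a point): Centre of the black ball, 22 mm across, at the end of the pawl's lever (an 8 mm rod, 65 mm from hinge to ball centre). With the pawl down the lever leans 35 degrees towards the wheel's axis and the ball is 75 mm from that axis and 95 mm high; it rises to 107 mm on the way over, and thrown outward it ends 151 mm from the axis, 94 mm high.
- pawl_hinge (a point): Middle of the pawl's horizontal hinge pin, fixed on the base 112 mm from the wheel's axis along the base's +y, 42 mm high; the hinge is parallel to the base's x axis.
- amber_bottle: Bystander: small brown bottle, 34 mm across, 59 mm high, origin under its centre.
- white_bottle: Bystander: white bottle, 47 mm across, 98 mm high, origin under its centre.
- timer: Bystander: white lab timer with three buttons and a display, 62 x 66 x 19 mm, origin under its centre.

How it is judged (in metres and radians):
On the way:
1. the pawl is lifted clear of the teeth before the wheel is turned back (value of joint pawl above 0.9 rad and value of joint carousel above 0.45 rad), for 0.2 s.
At the end, for the whole second after the job is handed in: The drive pin is in line with the pointer to within 0.14 rad (8 degrees), reached by turning back, not by going round forwards; the wheel is still, and the pawl is still thrown outward (tilt over 0.9 rad) (value of joint carousel between -0.14 and 0.14 rad and velocity of joint carousel between -0.05 and 0.05 rad/s and value of joint pawl above 0.9 rad); the robot touches nothing.
It fails at once if the carousel is forced: over 45 N from the robot (contact force between the arm and turntable_base above 45 N).
It fails at once if the carousel is forced: over 45 N from the fingers (contact force between the fingers and turntable_base above 45 N).
It fails at once if the amber bottle is moved more than 30 mm (distance of amber_bottle from where it was at the start of the episode above 0.03 m).
It fails at once if the white bottle is moved more than 30 mm (distance of white_bottle from where it was at the start of the episode above 0.03 m).
It fails at once if the timer is moved more than 30 mm (distance of timer from where it was at the start of the episode above 0.03 m).
It also fails if it takes over 45 s, if anything falls off the work surface, if the arm or the gripper's body presses on something with over 40 N, if the wrist force passes 120 N, or if a joint passes its speed limit or range.

## Working session

There is one attempt and no reset: what is moved stays moved. The work goes in short steps, Python scripts to look and compute and a tool call to move; the robot and the scene stay as the last step left them, time stands still between calls to the robot, and variables do not carry over. Pictures are saved under pics/ and viewed, and the job is handed in when it is done.

Besides the shell and the picture viewer there is one more tool, called by a JSON object that holds its "api" and its "payload". send_rows: Moves the arm, as the interface text tells. Its arguments: {"type":"object","properties":{"moves":{"type":"array","items":{"type":"number"}}},"required":["moves"]}

```bash
mkdir -p pics
cat > h.py <<'E'
import numpy as np, cv2
from rig import read_state, capture, hand_in
def cam(n):
    d=capture(n); H,W=d["pixels"].shape[:2]
    f=H/2/np.tan(np.radians(d["vertical_fov"])/2)
    K=np.array([[f,0,d["cx"]],[0,f,d["cy"]],[0,0,1]])
    R=cv2.Rodrigues(np.array(d["rvec"],float))[0]; t=np.array(d["tvec"],float).ravel()
    return d["pixels"],K,R,t
def ray(c,u,v):
    _,K,R,t=c
    return -R.T@t, R.T@np.linalg.solve(K,[u,v,1.])
def onz(c,u,v,z):
    o,d=ray(c,u,v); return o+d*(z-o[2])/d[2]
def proj(c,p):
    _,K,R,t=c; q=K@(R@np.array(p,float)+t); return q[:2]/q[2]
def save(c,name): cv2.imwrite("pics/"+name,c[0][:,:,::-1])
def two(c1,uv1,c2,uv2):
    o1,d1=ray(c1,*uv1);o2,d2=ray(c2,*uv2)
    d1/=np.linalg.norm(d1);d2/=np.linalg.norm(d2)
    A=np.stack([d1,-d2],1);s=np.linalg.lstsq(A,o2-o1,rcond=None)[0]
    a=o1+d1*s[0];b=o2+d2*s[1];return (a+b)/2,np.linalg.norm(a-b)
E
python3 - <<'E'
from h import *
for n in("top","side"):
    c=cam(n);save(c,n+"0.png");print(n,c[1][0,0],-c[2].T@c[3],c[2][2])
s=read_state();print(s)
E
```

```text
top 388.9698870977869 [0.46696013 0.0708247  1.1729301 ] [ 0.06288337  0.00423561 -0.99801189]
side 454.7899692409834 [-0.13112423 -0.87769152  0.58840733] [ 0.52960493  0.74394239 -0.40751483]
{'time_s': 0.1, 'joint_positions': array([ 6.24823520e+01,  3.02734172e+01,  8.21486630e+01, -1.19357941e-03,
        6.76886731e+01, -1.02276834e+01]), 'qvel': array([-0.02372051, -0.07932818, -0.25786754,  0.02980194,  0.05629065,
        0.05351367]), 'tau': array([ 3.92874508e-04, -4.40988314e+01, -1.77151394e+01,  6.35372777e-02,
        5.34175336e-02, -3.30449438e-05]), 'position': array([0.18543019, 0.59617602, 0.22167398]), 'tcp_rot': array([[-9.54815084e-01,  2.97199238e-01, -8.75999642e-04],
       [ 2.97200352e-01,  9.54813584e-01, -1.72322787e-03],
       [ 3.24274347e-04, -1.90571137e-03, -9.99998132e-01]]), 'force': array([-0.02927234,  0.03715705, -0.42644268]), 'moment': array([-0.0253166 , -0.00985743,  0.01797313]), 'opening': 0.9972106329848075}
```

View pics/top0.png

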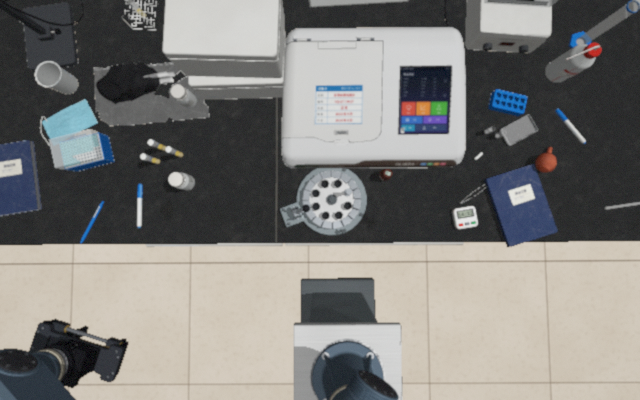

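View pics/side0.png

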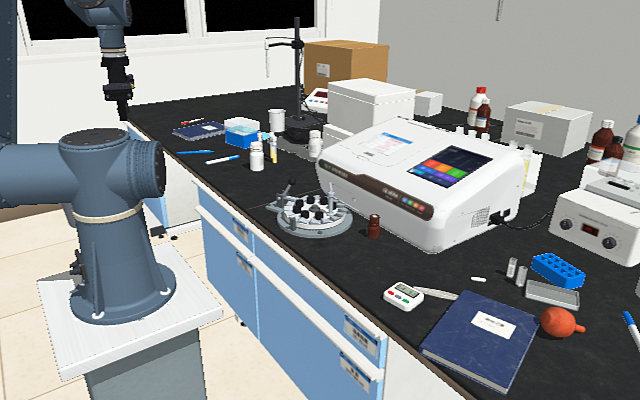

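The top view shows the carousel at about (333,201) with its foot and lever to the left, and the amber bottle at (386,174). The robot is at the bottom. I'll zoom in.

Run:
```python
from h import *
a=cam("top");b=cam("side")
cv2.imwrite("pics/t1.png",cv2.resize(a[0][155:245,270:400,::-1],None,fx=6,fy=6,interpolation=cv2.INTER_CUBIC))
cv2.imwrite("pics/s1.png",cv2.resize(b[0][170:250,260:390,::-1],None,fx=6,fy=6,interpolation=cv2.INTER_CUBIC))
print(onz(a,333,201,.03),onz(a,291,214,.012),onz(a,386,174,.059),onz(a,180,181,.098),onz(a,465,217,.02))
```

```text
[0.51485963 0.0378067  0.03      ] [0.47765097 0.16281331 0.012     ] [ 0.59034815 -0.1144162   0.059     ] [0.57041065 0.46442543 0.098     ] [ 0.46544253 -0.35185666  0.02      ]
```

View pics/t1.png

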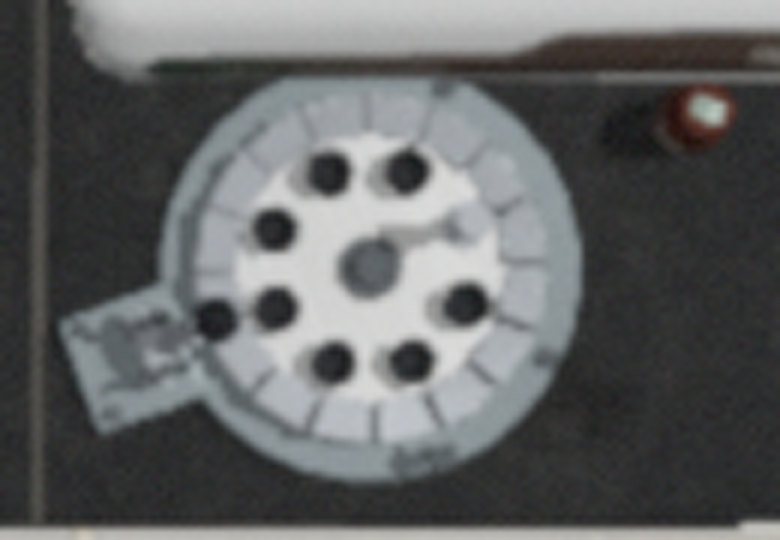

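View pics/s1.png

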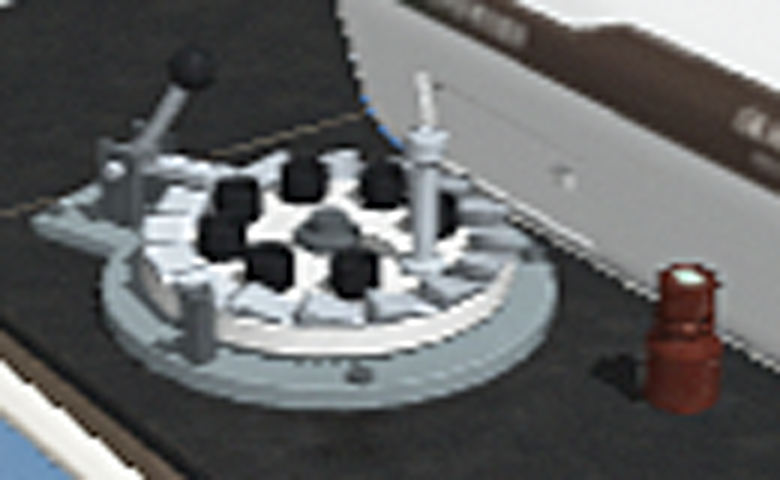

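Run:
```python
from h import *
a=cam("top");b=cam("side")
T=lambda x,y:((x+.5)/6-.5+270,(y+.5)/6-.5+155)
S=lambda x,y:((x+.5)/6-.5+260,(y+.5)/6-.5+170)
nut=onz(a,*T(370,267),.044);pin=onz(a,*T(467,222),.096);kn=onz(a,*T(216,320),.095)
print("nut",nut,"pin",pin,"knob",kn)
print("2v pin",two(a,T(467,222),b,S(428,131)),"knob",two(a,T(216,320),b,S(191,68)),"nut",two(a,T(370,267),b,S(328,222)))
print("ptr",onz(a,*T(415,455),.047),two(a,T(410,455),b,S(196,287)))
# base circle: contour at extreme rows/cols
print("basec",(onz(a,*T(160,278),.012)+onz(a,*T(582,278),.012))/2, onz(a,*T(370,482),.012))
d=(kn-nut)[:2];print("knob r",np.linalg.norm(d),"yaw",np.degrees(np.arctan2(d[1],d[0]))-90)
f=(onz(a,*T(60,320),.012)+onz(a,*T(103,434),.012))/2; g=(f-nut)[:2];print("foot",f,np.linalg.norm(g),np.degrees(np.arctan2(g[1],g[0]))-90)
e=(pin-nut)[:2];print("pin r",np.linalg.norm(e),np.degrees(np.arctan2(e[1],e[0])))
print("analyzer edge",onz(a,*T(370,75),.03),onz(a,*T(370,75),.1),onz(a,*T(600,75),.1))
```

```text
nut [0.51987734 0.04324674 0.044     ] pin [ 5.37968915e-01 -4.90707694e-04  9.60000000e-02] knob [0.49345814 0.11579192 0.095     ]
2v pin (array([ 0.53931435, -0.00142164,  0.09700589]), np.float64(0.0034427104743541895)) knob (array([0.49278789, 0.11606245, 0.09763007]), np.float64(0.001430153224461473)) nut (array([0.51973189, 0.04337276, 0.03980793]), np.float64(0.0008213203832687861))
ptr [0.42919834 0.02244398 0.047     ] (array([0.43130013, 0.02312977, 0.04060966]), np.float64(0.0054445345650313915))
basec [0.51589427 0.04205623 0.012     ] [0.41485261 0.04333444 0.012     ]
knob r 0.0772060759893558 yaw 20.010401520957046
foot [0.46767752 0.18619861 0.012     ] 0.15218429448141155 20.059999401131833
pin r 0.04733148225537547 -67.52804063387921
analyzer edge [0.61522045 0.04213195 0.03      ] [0.60614008 0.04388927 0.1       ] [ 0.60540035 -0.06242538  0.1       ]
```

Run:
```python
from h import *
a=cam("top");b=cam("side")
cv2.imwrite("pics/s2.png",cv2.resize(b[0][100:260,270:470,::-1],None,fx=4,fy=4,interpolation=cv2.INTER_CUBIC))
cv2.imwrite("pics/t2.png",cv2.resize(a[0][20:180,275:475,::-1],None,fx=4,fy=4,interpolation=cv2.INTER_CUBIC))
```

```text
(no output)
```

View pics/s2.png

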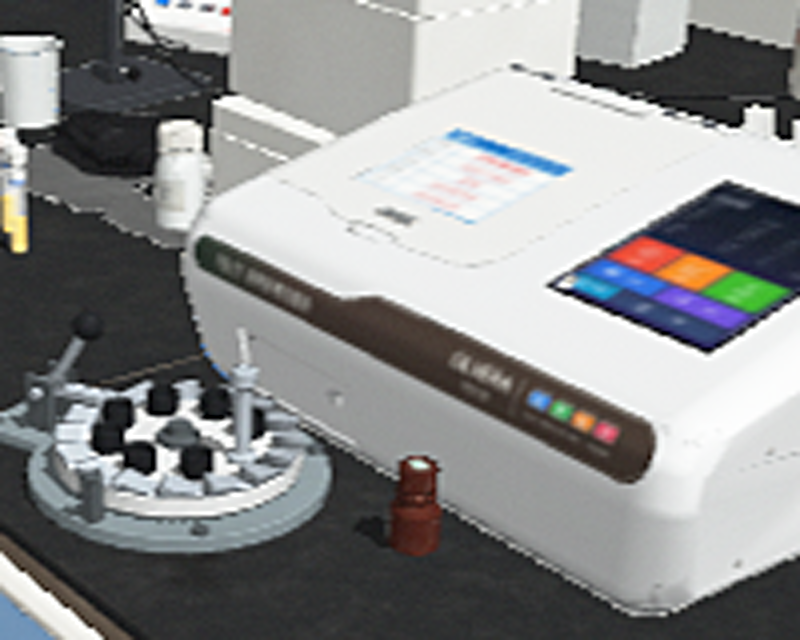

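View pics/t2.png

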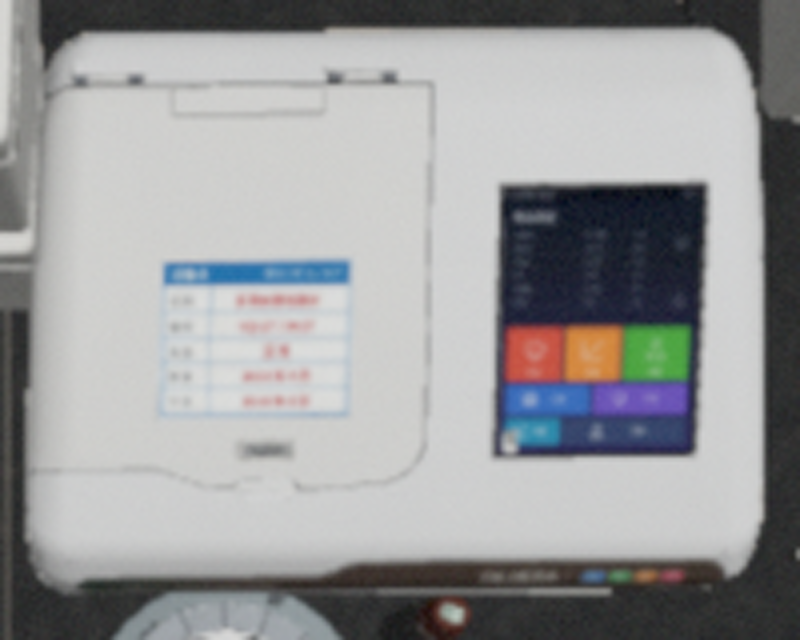

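Run:
```python
from h import *
a=cam("top");b=cam("side")
T=lambda x,y:((x+.5)/4-.5+275,(y+.5)/4-.5+20)
S=lambda x,y:((x+.5)/4-.5+270,(y+.5)/4-.5+100)
for n,s,t in[("btn1",(540,400),(592,576)),("btn4",(607,432),(672,576)),("screenBL",(548,286),(495,455)),("screenBR",(710,352),(694,455)),("bandstepTop",(380,297),(352,565)),("tag",(395,215),(265,450)),("bandleft",(197,240),(80,583))]:
    print(n,two(a,T(*t),b,S(*s)))
```

```text
btn1 (array([ 0.60960155, -0.2012198 ,  0.13180249]), np.float64(0.0001747731460408492))
btn4 (array([ 0.60912562, -0.25475889,  0.13240558]), np.float64(0.0002238362305372277))
screenBL (array([ 0.68485717, -0.13059008,  0.16506735]), np.float64(0.0011381231827121121))
screenBR (array([ 0.68416054, -0.26077508,  0.16608769]), np.float64(9.373848228686912e-05))
bandstepTop (array([ 0.61893316, -0.04056921,  0.1419482 ]), np.float64(0.0053575152552638484))
tag (array([0.68822392, 0.02027811, 0.16854217]), np.float64(0.0018101452752288987))
bandleft (array([0.60692938, 0.14404055, 0.12905506]), np.float64(0.0018574288014363695))
```

{"api": "send_rows", "payload": {"moves": [0,0,2.3,2,-3.2,0,-1,0,0,2.3,2,-3.2,0,-1,0,0,2.3,2,-3.2,0,-1,0,0,2.3,2,-3.2,0,-1,0,0,2.3,2,-3.2,0,-1,0,0,2.3,2,-3.2,0,-1,0,0,2.3,2,-3.2,0,-1,0,0,2.3,2,-3.2,0,-1,0,0,2.3,2,-3.2,0,-1,0,0,2.3,2,-3.2,0,-1,0,0,2.3,2,-3.2,0,-1,0,0,2.3,2,-3.2,0,-1,0,0,2.3,2,-3.2,0,-1,0,0,2.3,2,-3.2,0,-1,0,0,2.3,2,-3.2,0,-1,0,0,2.3,2,-3.2,0,-1,0,0,0,0,0,0,-1,0,0,0,0,0,0,-1]}}

```text
time_s: 2.3
position: [0.5058, 0.0842, 0.2225]
tcp_rot: [[-0.943, -0.332, -0.001], [-0.332, 0.943, 0.0], [0.0, 0.001, -1.0]]
force: [-0.1, -0.1, -0.7]
opening: 0.002
```

{"api": "send_rows", "payload": {"moves": [0,0,0,0,-0.4,-3,-1,0,0,0,0,0,-3,-1,0,0,0,0,0,-3,-1,0,0,0,0,0,-1,-1,0,0,0,0,0,0,-1]}}

```text
time_s: 2.8
position: [0.504, 0.0818, 0.1215]
tcp_rot: [[-0.942, -0.335, -0.004], [-0.335, 0.942, 0.0], [0.004, 0.002, -1.0]]
force: [-0.7, -0.6, 0.8]
opening: 0.007
```

Run:
```python
from h import *
b=cam("side")
cv2.imwrite("pics/s3.png",cv2.resize(b[0][80:260,240:420,::-1],None,fx=3.3,fy=3.3,interpolation=cv2.INTER_CUBIC))
```

```text
(no output)
```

View pics/s3.png

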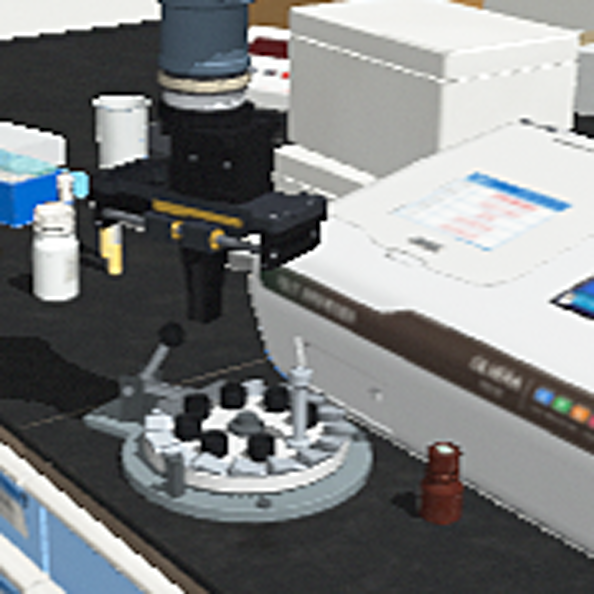

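The closed fingers, with the tip at (205,318), hang inside the ball (171,333) and above the cups, as planned. I'll lower them, then push the ball outward.

{"api": "send_rows", "payload": {"moves": [0,0,0,0.15,-0.2,-2,-1,0,0,0,0,0,-2.1,-1,0,0,0,0,0,0,-1,0,0,0,-0.32,0.87,0,-1,0,0,0,-0.32,0.87,0,-1,0,0,0,-0.32,0.87,0,-1]}}

```text
time_s: 3.45
position: [0.4984, 0.1056, 0.083]
tcp_rot: [[-0.942, -0.334, 0.003], [-0.334, 0.942, -0.0], [-0.003, -0.001, -1.0]]
force: [0.5, -2.1, 0.8]
opening: 0.004
```

{"api": "send_rows", "payload": {"moves": [0,0,0,-0.32,0.87,0,-1,0,0,0,-0.32,0.87,0,-1,0,0,0,-0.32,0.87,0,-1,0,0,0,-0.32,0.87,0,-1,0,0,0,-0.32,0.87,0,-1,0,0,0,0,0,0,-1,0,0,0,0,0,0,-1]}}

```text
time_s: 4.15
position: [0.4815, 0.1486, 0.0814]
tcp_rot: [[-0.942, -0.335, -0.0], [-0.335, 0.942, -0.0], [0.0, -0.0, -1.0]]
force: [-0.3, 0.4, 0.1]
opening: 0.005
```

Run:
```python
from h import *
b=cam("side")
cv2.imwrite("pics/s4.png",cv2.resize(b[0][80:260,240:420,::-1],None,fx=3.3,fy=3.3,interpolation=cv2.INTER_CUBIC))
```

```text
(no output)
```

View pics/s4.png

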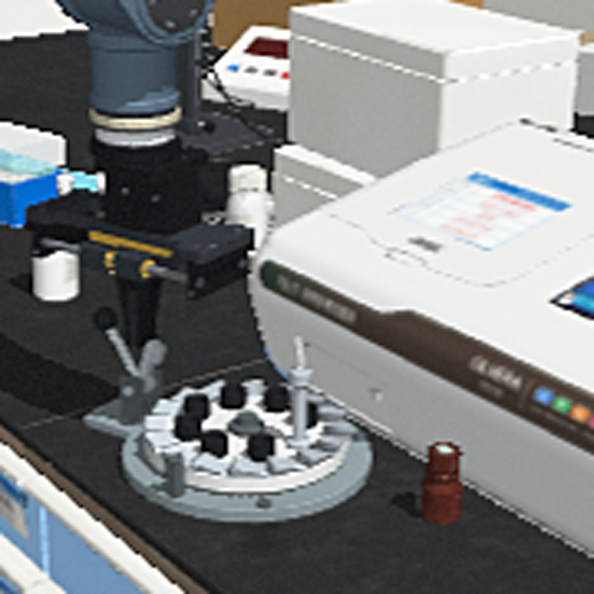

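The lever is thrown outward: the ball is at (104,318) and the pawl nose is raised at (152,352). The wheel hasn't moved and the contact force is about 0. Next I'll lift and go behind the pin.

{"api": "send_rows", "payload": {"moves": [0,0,0,0,0,4,-1,0,0,0,0,0,4,-1,0,0,-3.9,1.6,-2.8,0,-1,0,0,-3.9,1.6,-2.8,0,-1,0,0,-3.9,1.6,-2.8,0,-1,0,0,-3.9,1.6,-2.8,0,-1,0,0,-3.9,1.6,-2.8,0,-1,0,0,0,0,0,0,-1,0,0,0,0,0,0,-1]}}

```text
time_s: 5.1
position: [0.5615, 0.0074, 0.1612]
tcp_rot: [[-1.0, 0.002, -0.001], [0.002, 1.0, 0.0], [0.001, 0.0, -1.0]]
force: [0.3, -0.3, 0.5]
opening: 0.007
```

Run:
```python
from h import *
print(read_state()["position"])
b=cam("side");a=cam("top")
cv2.imwrite("pics/s5.png",cv2.resize(b[0][80:260,240:420,::-1],None,fx=3.3,fy=3.3,interpolation=cv2.INTER_CUBIC))
cv2.imwrite("pics/t5.png",cv2.resize(a[0][155:245,270:400,::-1],None,fx=6,fy=6,interpolation=cv2.INTER_CUBIC))
```

```text
[0.56148769 0.00737186 0.1612162 ]
```

View pics/s5.png

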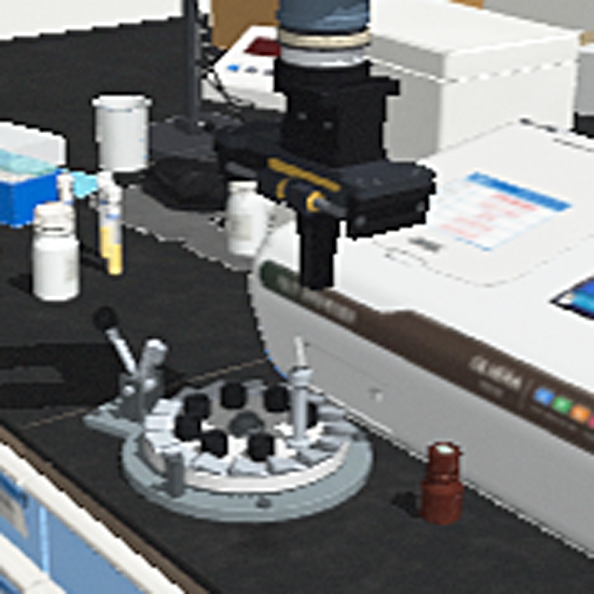

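View pics/t5.png

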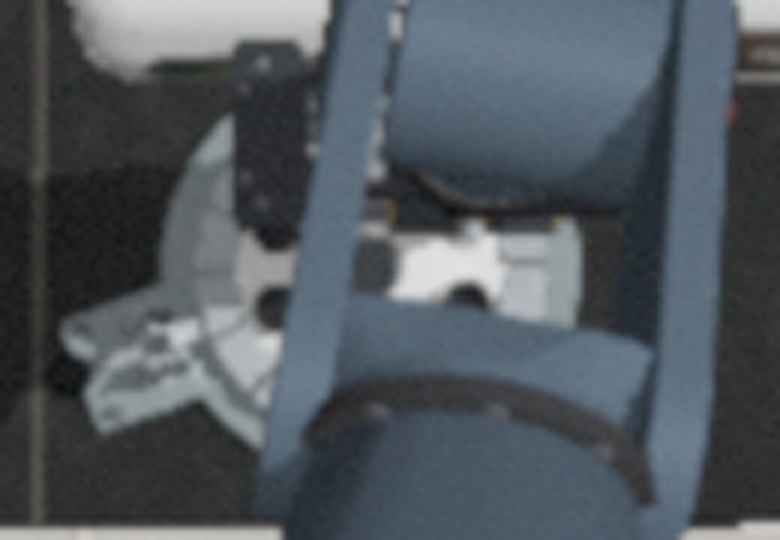

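The lever stays thrown outward in the side view, with the ball at (104,318). The fingers are above and behind the pin head at (302,372). I'll lower them.

{"api": "send_rows", "payload": {"moves": [0,0,0,0,0,-2.5,-1,0,0,0,0,0,-2.5,-1,0,0,0,0,0,-2,-1,0,0,0,0,0,-1,-1,0,0,0,0,0,-0.9,-1,0,0,0,0,0,0,-1,0,0,0,0,0,0,-1]}}

```text
time_s: 5.9
position: [0.562, 0.0085, 0.0731]
tcp_rot: [[-1.0, -0.001, 0.001], [-0.001, 1.0, -0.0], [-0.001, -0.0, -1.0]]
force: [-0.1, -0.2, 0.8]
opening: 0.006
```

Run:
```python
from h import *
s=read_state();print(s["position"],s["force"])
b=cam("side")
cv2.imwrite("pics/s6.png",cv2.resize(b[0][120:250,260:390,::-1],None,fx=4.5,fy=4.5,interpolation=cv2.INTER_CUBIC))
# path plan
C=np.array([.5188,.044])
import math
for th in range(-67,-165,-8):
    p=C+.05*np.array([math.cos(math.radians(th)),math.sin(math.radians(th))])
    ph=th+90; d=np.array([math.cos(math.radians(ph)),math.sin(math.radians(ph))])
    s=0
    while True:
        q=np.abs(s*d)-[.010,.015]; dist=np.linalg.norm(np.maximum(q,0)) if (q>0).any() else 0
        if dist>=.009: break
        s+=.0002
    print(th,p.round(4),(p+s*d).round(4),round(s,4))
```

```text
[0.56202618 0.0085101  0.07306608] [-0.07664594 -0.21665665  0.79725774]
-67 [ 0.5383 -0.002 ] [0.5575 0.0061] 0.0208
-75 [ 0.5317 -0.0043] [0.5509 0.0008] 0.0198
-83 [ 0.5249 -0.0056] [ 0.544  -0.0033] 0.0192
-91 [ 0.5179 -0.006 ] [ 0.5371 -0.0063] 0.0192
-99 [ 0.511  -0.0054] [ 0.5301 -0.0084] 0.0194
-107 [ 0.5042 -0.0038] [ 0.5233 -0.0097] 0.02
-115 [ 0.4977 -0.0013] [ 0.5167 -0.0102] 0.021
-123 [0.4916 0.0021] [ 0.5107 -0.0104] 0.0228
-131 [0.486  0.0063] [ 0.505  -0.0103] 0.0252
-139 [0.4811 0.0112] [ 0.4985 -0.0089] 0.0266
-147 [0.4769 0.0168] [ 0.4917 -0.006 ] 0.0272
-155 [0.4735 0.0229] [ 0.4846 -0.0011] 0.0264
-163 [0.471  0.0294] [0.4784 0.0053] 0.0252
```

View pics/s6.png

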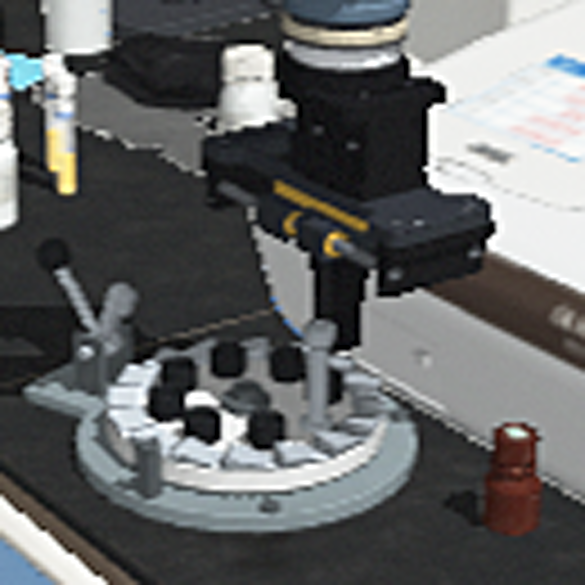

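The fingers stand just beyond the pin head at (320,332), with no contact. I'll push the pin along its arc in small steps.

{"api": "send_rows", "payload": {"moves": [0,0,0,-0.55,-0.4,0,-1,0,0,0,-0.55,-0.4,0,-1,0,0,0,-0.35,-0.2,0,-1,0,0,0,-0.35,-0.2,0,-1,0,0,0,-0.35,-0.15,0,-1,0,0,0,-0.35,-0.15,0,-1,0,0,0,-0.35,-0.1,0,-1,0,0,0,-0.35,-0.1,0,-1,0,0,0,-0.35,-0.1,0,-1,0,0,0,-0.35,0,0,-1,0,0,0,0,0,0,-1]}}

```text
time_s: 7.05
position: [0.5215, -0.0098, 0.0724]
tcp_rot: [[-1.0, -0.001, -0.002], [-0.001, 1.0, -0.0], [0.002, -0.0, -1.0]]
force: [0.5, 0.0, -0.0]
opening: 0.005
```

Run:
```python
from h import *
s=read_state();print(s["position"],s["force"])
b=cam("side")
cv2.imwrite("pics/s7.png",cv2.resize(b[0][120:250,260:390,::-1],None,fx=4.5,fy=4.5,interpolation=cv2.INTER_CUBIC))
```

```text
[ 0.52151678 -0.00975793  0.072404  ] [ 0.51553073  0.03435918 -0.04727889]
```

View pics/s7.png

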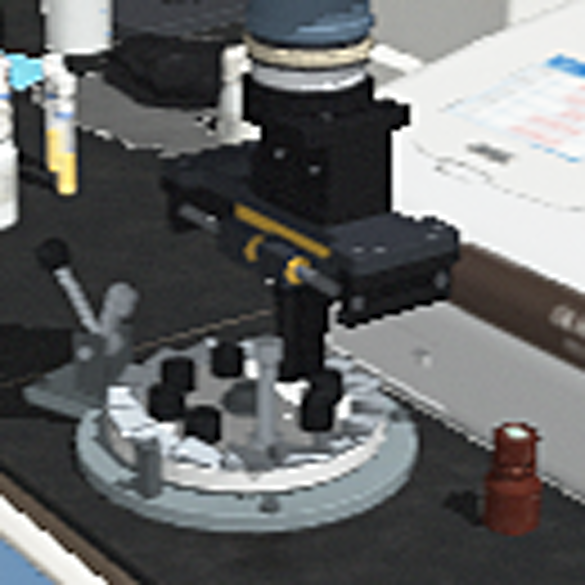

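The pin head is now at (268,347) and moves with the fingers. Force is low. Continuing.

{"api": "send_rows", "payload": {"moves": [0,0,0,-0.35,-0.05,0,-1,0,0,0,-0.35,-0.05,0,-1,0,0,0,-0.35,0,0,-1,0,0,0,-0.3,0,0,-1,0,0,0,-0.3,0,0,-1,0,0,0,-0.35,0.05,0,-1,0,0,0,-0.3,0.1,0,-1,0,0,0,-0.35,0.15,0,-1,0,0,0,-0.35,0.15,0,-1,0,0,0,0,0,0,-1]}}

```text
time_s: 8.1
position: [0.4912, -0.0057, 0.0724]
tcp_rot: [[-1.0, -0.0, -0.002], [-0.0, 1.0, 0.001], [0.002, 0.001, -1.0]]
force: [-0.1, -0.7, 1.1]
opening: 0.008
```

Run:
```python
from h import *
s=read_state();print(s["position"],s["force"])
b=cam("side")
cv2.imwrite("pics/s8.png",cv2.resize(b[0][120:250,260:390,::-1],None,fx=4.5,fy=4.5,interpolation=cv2.INTER_CUBIC))
S=lambda x,y:((x+.5)/4.5-.5+260,(y+.5)/4.5-.5+120)
for th in (-115,-125,-135,-140,-145,-150,-155,-160):
    p=[.5188+.05*np.cos(np.radians(th)),.044+.05*np.sin(np.radians(th)),.096]; u=proj(b,p); print(th,((u-[260,120])*4.5).round())
```

```text
[ 0.49120083 -0.00568713  0.07242301] [-0.12805823 -0.69036446  1.05578292]
-115 [259. 340.]
-125 [244. 340.]
-135 [229. 339.]
-140 [221. 339.]
-145 [214. 338.]
-150 [207. 337.]
-155 [201. 335.]
-160 [194. 333.]
```

View pics/s8.png

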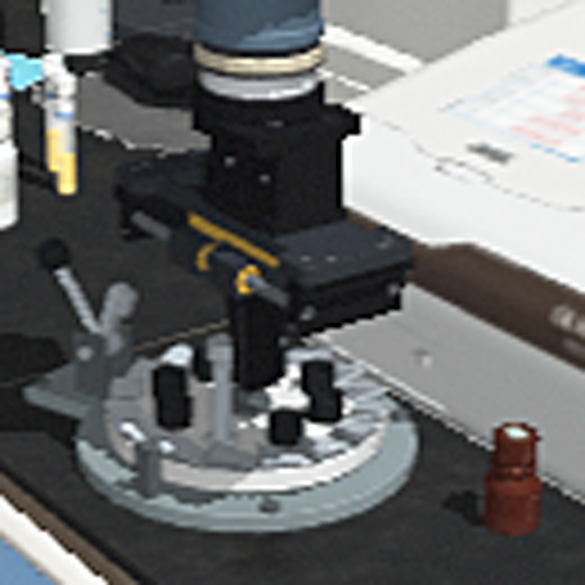

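The pin head is at (219,341), which projects to about -141 degrees against a target of -160. Two or three more millimetre steps, then I'll look again.

{"api": "send_rows", "payload": {"moves": [0,0,0,-0.35,0.25,0,-1,0,0,0,-0.35,0.25,0,-1,0,0,0,-0.3,0.3,0,-1,0,0,0,-0.2,0.2,0,-1,0,0,0,0,0,0,-1]}}

```text
time_s: 8.65
position: [0.4797, 0.0044, 0.0725]
tcp_rot: [[-1.0, -0.0, -0.001], [-0.0, 1.0, 0.0], [0.001, 0.0, -1.0]]
force: [0.5, -1.1, 0.7]
opening: 0.004
```

Run:
```python
from h import *
s=read_state();print(s["position"],s["force"])
b=cam("side")
cv2.imwrite("pics/s9.png",cv2.resize(b[0][120:250,260:390,::-1],None,fx=4.5,fy=4.5,interpolation=cv2.INTER_CUBIC))
```

```text
[0.47974087 0.00441501 0.07248524] [ 0.51206663 -1.13020922  0.71401284]
```

View pics/s9.png

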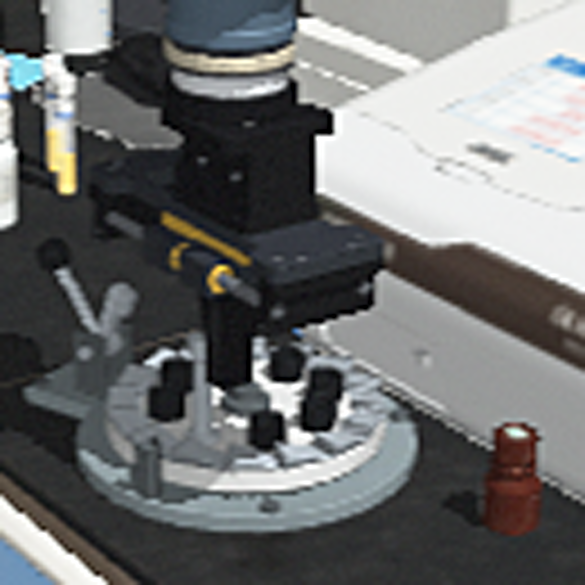

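The pin head is at (198,337), about -157 degrees. I'll nudge it 2 mm more, back off, lift, and check from above.

{"api": "send_rows", "payload": {"moves": [0,0,0,-0.1,0.2,0,-1,0,0,0,0,0,0,-1,0,0,0,0.2,-0.8,0,-1,0,0,0,0.2,-0.8,0,-1,0,0,0,0,0,3,-1,0,0,0,0,0,4,-1,0,0,0,0,0,4,-1,0,0,0,0,-3,2,-1,0,0,0,-1,-4.5,0,-1,0,0,0,-1,-4.5,0,-1,0,0,0,-1,-4.5,0,-1,0,0,0,-1,-4.5,0,-1,0,0,0,-1,-4.5,0,-1,0,0,0,0,0,0,-1]}}

```text
time_s: 10.1
position: [0.4334, -0.2723, 0.203]
tcp_rot: [[-1.0, 0.007, 0.002], [0.007, 1.0, -0.005], [-0.003, -0.005, -1.0]]
force: [-0.0, 0.0, 0.0]
opening: 0.004
```

Run:
```python
from h import *
s=read_state();print(s["position"],s["force"])
a=cam("top");b=cam("side")
cv2.imwrite("pics/t10.png",cv2.resize(a[0][155:245,270:400,::-1],None,fx=6,fy=6,interpolation=cv2.INTER_CUBIC))
cv2.imwrite("pics/s10.png",cv2.resize(b[0][170:250,260:390,::-1],None,fx=6,fy=6,interpolation=cv2.INTER_CUBIC))
```

```text
[ 0.43338902 -0.2723161   0.20298052] [-0.03021192  0.03862213  0.00309158]
```

View pics/t10.png

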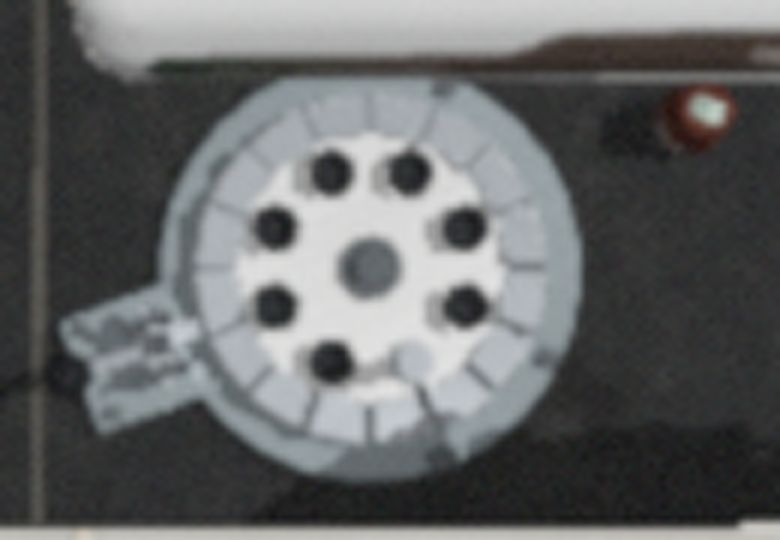

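View pics/s10.png

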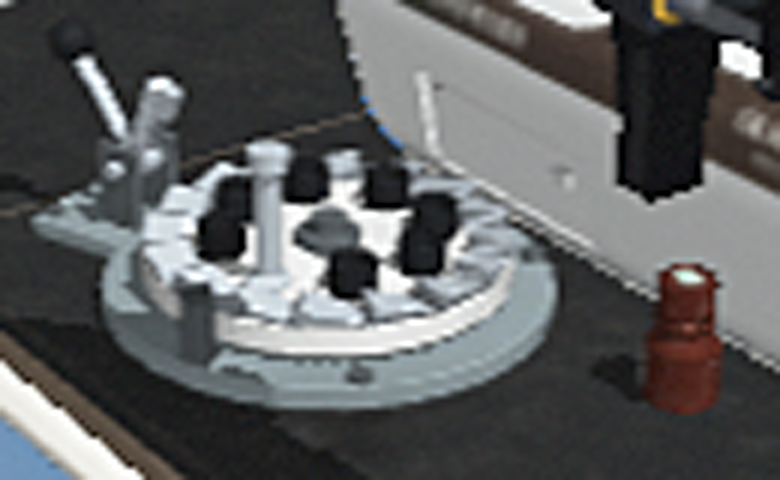

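Run:
```python
from h import *
a=cam("top");b=cam("side")
T=lambda x,y:((x+.5)/6-.5+270,(y+.5)/6-.5+155)
S=lambda x,y:((x+.5)/6-.5+260,(y+.5)/6-.5+170)
A=lambda p,q:np.degrees(np.arctan2(*(p-q)[:2][::-1]))
nut=onz(a,*T(370,267),.044)
pin=onz(a,*T(411,362),.096)
cups=[onz(a,*T(*c),.046) for c in[(331,172),(409,172),(276,229),(464,229),(276,305),(464,305),(332,360)]]
print("pin",pin,two(a,T(411,362),b,S(269,150)))
for C in (nut[:2],np.array([.5188,.044])):
    C=np.r_[C,0]
    print("pin ang",A(pin,C),np.linalg.norm((pin-C)[:2]),"cups",[round((A(c,C)+360+22.5)%45,1) for c in cups],[round(np.linalg.norm((c-C)[:2]),4) for c in cups])
kn,e=two(a,T(65,372),b,S(71,40));print("knob",kn,e,"r",(kn-nut)[:2]@[-.342,.94])
p=onz(a,*T(440,452),.047);print("ptr post",p,A(p,nut));p=onz(a,*T(428,405),.045);print("ptr tip",p,A(p,nut),np.linalg.norm((p-nut)[:2]))
cv2.imwrite("pics/t11.png",cv2.resize(a[0][205:240,320:360,::-1],None,fx=16,fy=16,interpolation=cv2.INTER_CUBIC))
```

```text
pin [0.47351515 0.02599167 0.096     ] (array([0.4740457 , 0.0255865 , 0.09445228]), np.float64(0.0012448064906139193))
pin ang -159.5857587968946 0.049469084918679886 cups [np.float64(44.4), np.float64(44.8), np.float64(0.2), np.float64(44.1), np.float64(44.2), np.float64(45.0), np.float64(44.8)] [np.float64(0.0497), np.float64(0.0497), np.float64(0.049), np.float64(0.049), np.float64(0.0491), np.float64(0.0489), np.float64(0.0486)]
pin ang -158.31387935120577 0.04873415112454917 cups [np.float64(43.2), np.float64(44.4), np.float64(43.7), np.float64(44.9), np.float64(43.4), np.float64(1.4), np.float64(0.2)] [np.float64(0.0504), np.float64(0.051), np.float64(0.0488), np.float64(0.0501), np.float64(0.048), np.float64(0.0492), np.float64(0.0473)]
knob [0.46920209 0.18615228 0.09345622] 0.0017151404466740194 r 0.15166214165907718
ptr post [0.43055915 0.01042351 0.047     ] -159.82230025422567
ptr tip [0.45308666 0.01587035 0.045     ] -157.71209712555338 0.07218353366403203
```

View pics/t11.png

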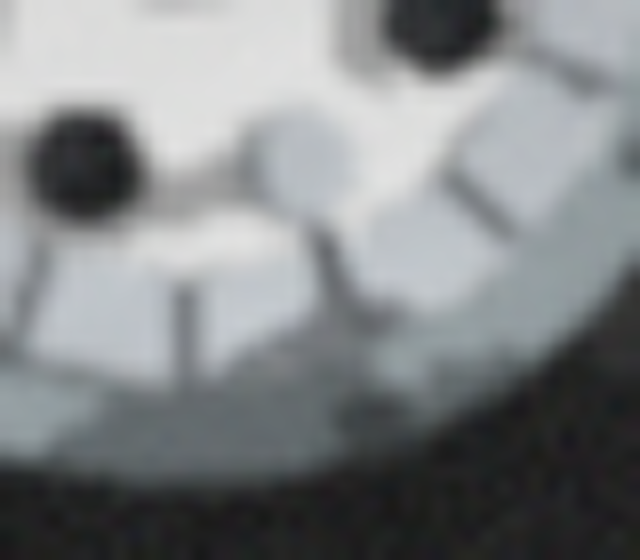

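The checks agree. The pin is at -158 to -159.6 degrees against -160 for the pointer, and the ball is 151.7 mm out and 93.5 mm high, which is its thrown-outward position. The arm is clear at about 0 N, so I'm handing in.

Run:
```python
from h import *
print(hand_in())
```

```text
the job is handed in; nothing more can be done
None
```

I lifted the pawl first, then turned the wheel back clockwise until the drive pin stood in line with the pointer. The job is handed in; no verdict was reported.

- **Pawl:** I pushed the ball lever outward with the closed fingers, and it was still thrown outward at the end. The last measurement put the ball 152 mm from the axis and 93 mm high, against the stated end position of 151 and 94 mm.
- **Wheel:** I pushed the pin backwards about 92 degrees in small steps. The force was about 1–2 N at each check, far below the 45 N limit.
- **Alignment:** The pointer lies at about -160 degrees. The pin measured -159.6 degrees directly, and -158 degrees judged from the positions of the seven cups. The two readings differ by under 2 degrees, and both are well inside the 8 degree tolerance.
- **Clearance:** The arm had moved about 0.3 m away and read about 0 N before hand-in, at about 10 s.
- **Bystanders:** The amber bottle is in the same place in the first and last top views. I did not re-measure the white bottle or the timer at the end, but the arm did not come near either one while low.

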